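Seat the bowl's board in the jig and snap the toggle clamp shut

TASK

The wooden board with the small clay bowl on it has been left part-way out of its jig. Push the board along its guides until it sits fully home against the back stop, then flip the toggle clamp's handle over past centre so that it snaps shut with its rubber foot on the board. Only push: do not lift the board, keep the bowl standing in the middle of it, and leave the other things on the bench where they are.

Things in the scene. Friction and masses are not known exactly. Their poses are not given: they have to be found in the camera images.
- jig: Fixed jig: grey base board 235 x 250 x 20 mm. Origin on the bench surface (z 0); +x from the open front (robot side) to the back stop, +y to the clamp's side. Base spans x -110..125, y -98..153, top z 20 mm. Low wooden guides along x: inner faces y = -77.5 and +77.5, x -60..95, top z 32 mm. Back stop: bar with front face at x = 95, top z 54 mm. Yaw varies.
- bat_center (a point): Centre of the loose wooden board, 150 x 150 x 18 mm, 0.25 to 0.5 kg, flat on the jig's base between the guides (2.5 mm play each side), sides at z 20..38 mm; x towards the back stop. Starts 30 to 60 mm short of home; home, its centre is at x = +20 mm in the jig's frame. Front edge 75 mm to -x of this point. Slides with a few newtons of friction.
- pot_mid (a point): Centre (half-way up, 24 mm above the board) of the small unfired clay bowl, 80 mm across the rim, 48 mm high, standing loose near the middle of the board.
- clamp_pivot (a point): Centre of the clamp's hinge pin, fixed on the jig at x 30, y 115, z 70 mm in the jig's frame; hinge axis along the jig's x. The steel bracket around it is 42 mm wide along x and reaches z = 81 mm.
- handle_end (a point): Point on the clamp's handle, 100 mm from the pivot, the centre of its rounded end (12 mm radius). The handle is a straight round bar from the pivot, its outer half a black plastic grip 24 mm thick. At joint 0 it leans 0.95 rad (54 degrees) outward from upright, to the jig's +y; it swings up and over towards the board (-y).
- clamp (a joint): Toggle clamp angle, rad: 0 = open (handle leaning out, foot raised), growing as the handle swings up and over to the board; outward lean = 0.95 minus this. An over-centre spring holds it open below 0.62, snaps it shut above; shut on the board it rests near 1.2, rubber foot pressing on the board. Push needed at the end: 6 N square to the handle at first (level: 9 to 15 N with rubbing), none at centre.
- bowl: Bystander: clay bowl, 110 mm across, 55 mm high, on the bench; origin under its centre.
- cup: Bystander: clay cup without handle, 68 mm across, 75 mm high; origin under its centre.
- puck: Bystander: white plaster disc, 90 mm across, 30 mm high; origin under its centre.
- spatula: Bystander: wooden spatula, 200 mm long, lying along its x; origin under its middle.
- jar: Bystander: white jar with a metal cap, 60 mm across, 80 mm high; origin under its centre.
- rib: Bystander: flat dark wooden shaping rib, 90 x 50 x 12 mm; origin under its centre.
Things that resemble listed ones, but are neither listed nor needed, are in the scene too. Of the things shaped like the part that bears bat_center, the wooden one is meant.

How it is judged:
On the way, in this order (a step that is already met when the one before it is completed fails the run):
1. the board is home against the back stop (within 5 mm) while the clamp is still open (x of bat_center in the frame of jig above 0.015 m and value of joint clamp below 0.3 rad), for 0.2 s.
2. the clamp has snapped shut on the board (x of bat_center in the frame of jig above 0.015 m and value of joint clamp above 1.05 rad), for 0.2 s.
At the end, for the whole second after the job is handed in: The board is home (its centre no more than 5 mm short of the seated place), lying flat; the clamp has snapped shut (joint above 1.05 rad); the small bowl stands upright on the board within 30 mm of its middle (all of step 2 and z of bat_center in the frame of jig below 0.033 m and angle between bat_center's own z axis and vertical below 0.05 rad and horizontal distance between pot_mid and bat_center below 0.03 m and angle between pot_mid's own z axis and vertical below 0.1 rad and z of pot_mid in the frame of bat_center below 0.038 m); the robot touches nothing.
It fails at once if the board is lifted (10 mm) or tipped (0.15 rad) (z of bat_center in the frame of jig above 0.039 m or angle between bat_center's own z axis and vertical above 0.15 rad).
It fails at once if the small bowl is lifted off the board (12 mm), tipped (0.3 rad) or shifted more than 30 mm from the board's middle (z of pot_mid in the frame of bat_center above 0.045 m or angle between pot_mid's own z axis and vertical above 0.3 rad or horizontal distance between pot_mid and bat_center above 0.03 m).
It fails at once if another thing on the bench is moved more than 20 mm (distance of any of bowl, cup, puck, spatula, jar, rib from where it was at the start of the episode above 0.02 m).
It also fails if it takes over 48 s, if anything falls off the work surface, if the arm or the gripper's body presses on something with over 40 N, if the wrist force passes 120 N, or if a joint passes its speed limit or range.

ROBOT

A 6-joint arm with a two-finger parallel gripper is mounted at the origin on the work surface. World frame = base frame: x ahead of the robot, y to its left, z up, the work surface at z = 0. Lengths are in m, angles in rad, forces in N, time in s.
With the tool pointing down it reaches from about 0.35 to 0.875 m from the base axis. Payload 4.2 kg.
Tool frame: the origin (TCP) lies midway between the tips of the shut fingers; the grasp point (between the pads) lies 19 mm behind it (bot.hold_point_z is the distance from the TCP to the grasp point, in m); x points along the fingers, y is the direction in which the jaws open and shut, and the axes are right-handed (so a half turn about x gives the same grasp; the last joint's range is limited). The gripper opens to 87 mm and grips with 3 to 60 N. Pads are 19 mm wide; open, the fingers measure 117 mm over their backs; the gripper's body (75 mm by 190 mm) begins 51 mm behind the grasp point.
Start: joints at [-1.045, 0.385, 0.008, 0, -1.194, -0.259], TCP at [0.165, -0.603, 0.223] pointing down, gripper open.
Joint ranges: [-3.14, 3.14], [-1.21, 2.06], [-1.07, 1.41], [-3.16, 2.05], [-2.99, -0.16], [-3.1, 3.1]. Speed limits (rad/s): [2.79, 2.79, 3.14, 3.14, 3.14, 3.14].

INTERFACE

Orientations are given as a unit quaternion [w, x, y, z].
In Python, from plant import bot gives the robot as it stands.
- The arm moves only by the tool send_rows, never from a script. Its argument "series" is one flat list of numbers, 5 for each row, row after row: the shift along the world's x, y, z in m, then the turn about the world's z in rad, then the opening in per cent of the stroke, from 0 (shut) to 100 (fully open). In form: [tx, ty, tz, roll, gripper, tx, ty, tz, roll, gripper, ...]. A call has 1 to 8 rows; each row is the pose to reach, as a shift and turn from the pose commanded when the call began; what a row does not reach only later rows make up. A row lasts 1/8 s, in which the tool goes at most 62.5 mm and 10.7 degrees, less where a joint would pass 70% of its speed; a pose out of reach is approached as far as the arm can. A call with a gripper value outside its range is refused whole. The fingers move at their own pace and stop on an object; "newtons" is the grip in N (left out, the last holds). Time passes only in rows, so rows that repeat a pose let the fingers close. It gives the time, the measured TCP pose, the force and the opening at its end, in the units of the state.
- bot.get_obs(): the state, without advancing time (a new reading comes with each control period).
- bot.camera(name): name is "scene" or "side" or "wrist"; returns (picture, depth): 420x560x3 uint8, blue, green, red; 420x560 float32, m along the optical axis (not along the pixel's ray), 0 where there is no reading.
- bot.camera_model(name): a dict with "fovy" (degrees; the focal length in pixels is half the picture's height over the tangent of half this angle, whatever the lens; pixels are square), "cx", "cy" (the principal point, pixels), "distortion" ([k1, k2, p1, p2, k3] as OpenCV has them; the pictures are not rectified), "cam_to_world" (4x4, takes a point from camera to world coordinates). Camera axes: x right, y down, z forward; pixel columns grow to the right and rows downward; lengths in m; the calibration is good to about 2 mm. A picture is of the moment at which its call begins: read the wrist's pose just before it. camera_model takes no time and is no camera call; for the wrist camera it gives the pose at the moment of the call.
- bot.finish_job(): hands the job in, once; it reports no verdict.
Trained networks look in the newest picture that a camera, given by its name, has taken for a name from the list of things; names that differ only in an ending like _2 or _b are one class to them, and where a whole thing is asked for, a point or a joint stands for the part that bears it (a point fixed in the world has none). Each returns a list of dicts, best first, with "confidence" (0 to 1); they miss things now and then, are a little off and sometimes report something else, mostly with a low value. They report only what shows in the picture. A call takes as long as a camera call. They do not tell look-alikes from the thing itself.
- bot.find_in(name, camera): "xy" ([column, row] in pixels, amid what is visible of it).
- bot.regions_of(name, camera): "mask" (420x560 bool, what is visible of it) and "xy" ([column, row] in pixels, amid what is visible of it).
The state is a dict: "clock": time; "qpos": joint angles; "qd": joint speeds; "joint_efforts": joint torques, N m; "tcp_pos": TCP position; "tcp_rot": TCP orientation; "contact_force": force on the tool from outside, world axes, zero at the start; "moment": the same for the moment, N m; "finger_gap": finger opening in m.
Only numpy, scipy, OpenCV 4.12 (cv2) and the standard library are available. Lean on these libraries where they do the work, as an engineer would, in place of code of your own. Each camera call takes 0.05 s, during which the arm holds its last target.

## Working session

There is one attempt and no reset: what is moved stays moved. The work goes in short steps, Python scripts to look and compute and a tool call to move; the robot and the scene stay as the last step left them, time stands still between calls to the robot, and variables do not carry over. Pictures are saved under pics/ and viewed, and the job is handed in when it is done.

Besides the shell and the picture viewer there is one more tool, called after "Call:" as name(argument=value, ...) on one line, values as JSON. send_rows: Moves the arm, as the interface text tells. Its arguments: {"type":"object","properties":{"series":{"type":"array"},"newtons":{"type":"number"}},"required":["series"]}

```bash
ls; mkdir -p pics; cat > h.py <<'E'
import numpy as np, cv2
from plant import bot
def cam(n):
    p,d=bot.camera(n); return p,d,bot.camera_model(n)
def K(m,h=420):
    f=h/2/np.tan(np.radians(m['fovy'])/2)
    return np.array([[f,0,m['cx']],[0,f,m['cy']],[0,0,1]])
def cloud(d,m):
    h,w=d.shape
    u,v=np.meshgrid(np.arange(w),np.arange(h))
    pts=np.stack([u,v],-1).reshape(-1,1,2).astype(np.float64)
    n=cv2.undistortPoints(pts,K(m),np.array(m['distortion'],float)).reshape(h,w,2)
    P=np.concatenate([n*d[...,None],d[...,None]],-1)
    T=np.array(m['cam_to_world'])
    W=P@T[:3,:3].T+T[:3,3]; W[d==0]=np.nan
    return W
def proj(X,m):
    T=np.linalg.inv(np.array(m['cam_to_world']))
    X=np.atleast_2d(np.array(X,float))
    r,_=cv2.Rodrigues(T[:3,:3])
    p,_=cv2.projectPoints(X.reshape(-1,1,3),r,T[:3,3],K(m),np.array(m['distortion'],float))
    return p.reshape(-1,2)
E
python3 - <<'E'
from h import *
o=bot.get_obs(); print(o)
for n in ['scene','side']:
    p,d,m=cam(n); cv2.imwrite(f'pics/{n}0.png',p); np.savez(f'{n}0.npz',p=p,d=d); print(n,m)
    W=cloud(d,m)
    for t in ['jig','bat_center','pot_mid','clamp_pivot','handle_end','bowl','cup','puck','spatula','jar','rib']:
        for r in bot.find_in(t,n)[:3]:
            c,rw=[int(round(x)) for x in r['xy']]
            print(t,r['xy'],round(r['confidence'],2),W[min(rw,419),min(c,559)].round(3))
E
```

```text
pics
{'clock': 0.0, 'qpos': array([-1.04541370e+00,  3.85551578e-01,  6.64024093e-03, -5.16291011e-04,
       -1.19400382e+00, -2.58617199e-01]), 'qd': array([-4.30046348e-04,  7.54940783e-06,  2.08268970e-04,  2.37060765e-04,
        1.46347455e-03,  6.42030525e-04]), 'joint_efforts': array([ 1.44956789e-04, -3.90666568e+01,  1.87408412e+01,  4.22000349e+00,
        1.09541128e-02, -2.11740803e-04]), 'tcp_pos': array([ 0.1646328 , -0.60230396,  0.22146569]), 'tcp_rot': array([ 0.70070519, -0.0932125 ,  0.70096399,  0.09472672]), 'contact_force': array([-0.89047282, -0.31320561,  0.25127481]), 'moment': array([-0.02748401, -0.00723492,  0.00637988]), 'finger_gap': 0.08653752043545948}
scene {'fovy': 44.70100762267655, 'cx': 279.9407503357979, 'cy': 210.89886332645608, 'distortion': array([-0.10005037,  0.        ,  0.        ,  0.        ,  0.        ]), 'cam_to_world': array([[-0.61448393,  0.55686924, -0.55884358,  1.23596296],
       [ 0.78887351,  0.44213241, -0.42684601,  0.46661227],
       [ 0.00938544, -0.70314691, -0.71098265,  0.96003914],
       [ 0.        ,  0.        , 
[... 1196 characters left out ...]
1  0.037]
bat_center [218.9, 331.0] 0.65 [ 0.316 -0.136  0.02 ]
pot_mid [299.9, 216.2] 0.74 [ 0.596 -0.042  0.06 ]
clamp_pivot [306.9, 204.1] 0.89 [0.683 0.017 0.021]
clamp_pivot [431.6, 304.2] 0.55 [ 0.637 -0.337  0.002]
handle_end [265.8, 172.2] 0.91 [0.706 0.19  0.026]
handle_end [296.2, 217.0] 0.24 [ 0.588 -0.039  0.06 ]
bowl [402.0, 255.8] 0.66 [ 0.697 -0.234  0.013]
cup [200.6, 200.0] 0.56 [0.474 0.144 0.064]
cup [317.7, 182.2] 0.39 [0.787 0.076 0.013]
puck [355.0, 296.3] 0.89 [ 0.528 -0.244  0.031]
spatula [433.2, 306.4] 0.97 [ 0.634 -0.34   0.002]
spatula [292.5, 241.8] 0.63 [ 0.543 -0.073  0.039]
jar [259.2, 172.5] 0.63 [0.61  0.104 0.1  ]
rib [315.7, 181.5] 0.55 [0.783 0.079 0.013]
```

View pics/scene0.png

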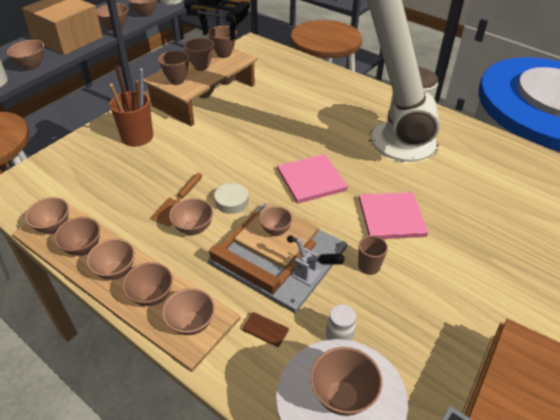

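View pics/side0.png

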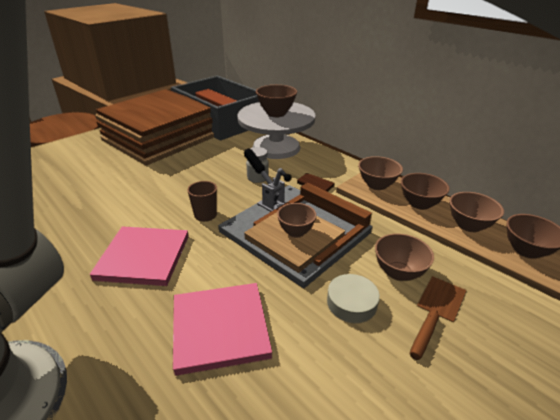

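Wooden board is in the jig at scene (272,239) / side (293,241). The pink slabs at scene (389,217) and (310,175) are look-alikes: wrong colour and not in the jig. Next I'll check an enlarged crop and fit the jig pose from depth.

```bash
python3 - <<'E'
from h import *
hm=None
x0,y0,s=0.40,-0.22,0.001
H=np.full((420,420),np.nan); C=np.zeros((420,420,3),np.uint8)
for n in ['scene','side']:
    z=np.load(f'{n}0.npz'); W=cloud(z['d'].astype(float),bot.camera_model(n))
    big=cv2.resize(W,None,fx=4,fy=4,interpolation=cv2.INTER_NEAREST).reshape(-1,3)
    W3=W.reshape(-1,3); col=z['p'].reshape(-1,3)
    ok=~np.isnan(W3[:,0]); W3=W3[ok];col=col[ok]
    o=np.argsort(W3[:,2]); W3=W3[o];col=col[o]
    i=((W3[:,0]-x0)/s).astype(int); j=((W3[:,1]-y0)/s).astype(int)
    g=(i>0)&(i<418)&(j>0)&(j<418)
    I=np.zeros((420,420,3),np.uint8); Hh=np.zeros((420,420),np.float32)-1
    for a,b,zz,c in zip(i[g],j[g],W3[g,2],col[g]):
        Hh[a:a+2,b:b+2]=zz; I[a:a+2,b:b+2]=c
    hv=np.clip(Hh/0.12*255,0,255).astype(np.uint8)
    out=np.hstack([I[::-1,::-1],cv2.applyColorMap(hv,cv2.COLORMAP_JET)[::-1,::-1]])
    cv2.imwrite(f'pics/top_{n}.png',cv2.resize(out,(800,400)))
    p=z['p']
    c=p[180:320,190:370] if n=='scene' else p[140:290,200:390]
    cv2.imwrite(f'pics/crop_{n}.png',cv2.resize(c,None,fx=4,fy=4,interpolation=cv2.INTER_CUBIC))
E
```

```text
(no output)
```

View pics/crop_scene.png

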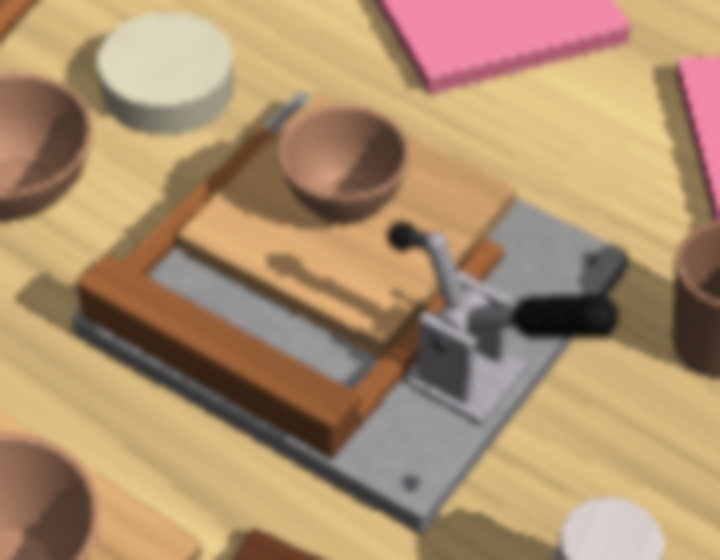

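View pics/crop_side.png

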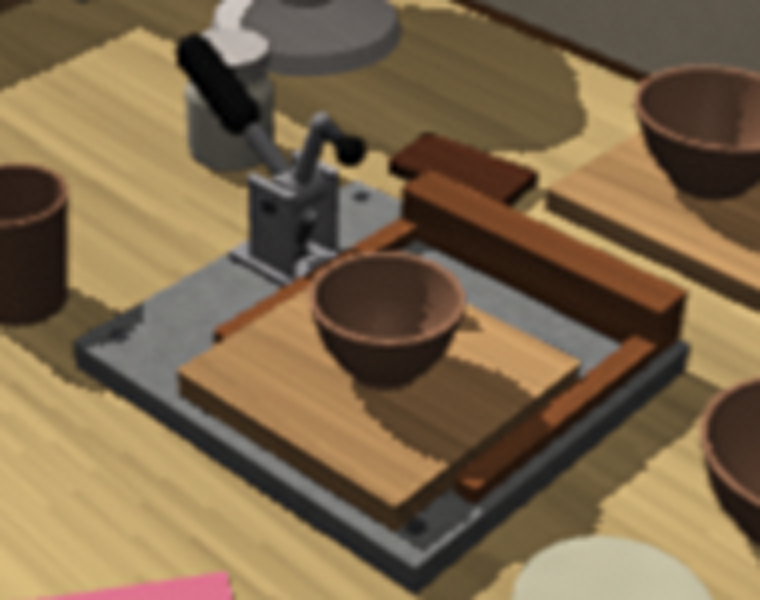

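View pics/top_scene.png

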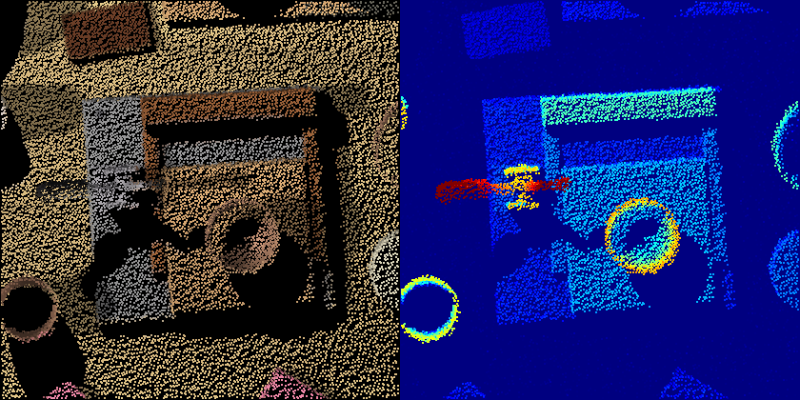

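View pics/top_side.png

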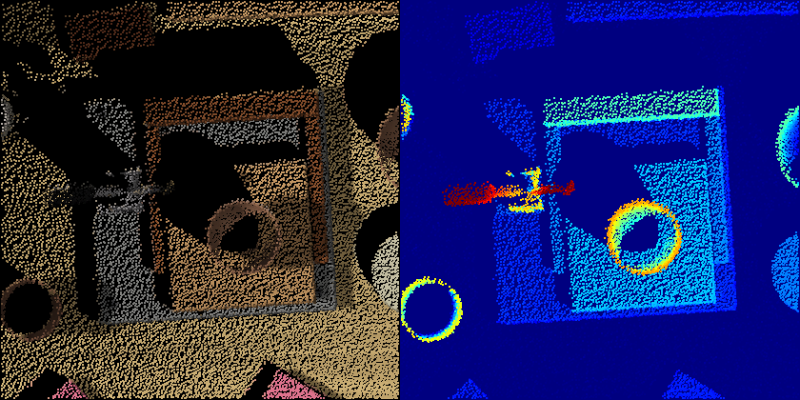

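```bash
cat > fit.py <<'E'
from h import *
from scipy.optimize import minimize, differential_evolution
def hmodel(q,b):
    x,y=q[:,0],q[:,1]
    z=np.zeros(len(q))
    B=lambda a,c,d,e:(x>a)&(x<c)&(y>d)&(y<e)
    z[B(-.11,.125,-.098,.153)]=.02
    g=B(-.06,.095,-.0975,-.0775)|B(-.06,.095,.0775,.0975); z[g]=.032  # guide widths guess
    z[B(.095,.125,-.0975,.0975)]=.054
    z[B(b-.075,b+.075,-.075,.075)]=.038
    return z
def load(ns,sfx='0'):
    P=[]
    for n in ns:
        z=np.load(f'{n}{sfx}.npz'); W=cloud(z['d'].astype(float),bot.camera_model(n)).reshape(-1,3)
        W=W[~np.isnan(W[:,0])]
        W=W[(W[:,0]>.45)&(W[:,0]<.75)&(W[:,1]>-.19)&(W[:,1]<.19)&(W[:,2]<.07)&(W[:,2]>-.01)]
        P.append(W)
    return P
def fit(W):
    def cost(p):
        c,s=np.cos(p[2]),np.sin(p[2]); D=W[:,:2]-p[:2]
        q=np.c_[c*D[:,0]+s*D[:,1],-s*D[:,0]+c*D[:,1]]
        e=W[:,2]-hmodel(q,p[3])
        return np.mean(np.minimum(e**2,.01**2))*1e6
    r=differential_evolution(cost,[(.52,.66),(-.12,.06),(-.3,.3),(-.05,.025)],seed=1,popsize=20,maxiter=150,tol=1e-6)
    return r.x,r.fun
if __name__=='__main__':
    a,b=load(['scene','side'])
    for W in (a,b,np.vstack([a,b])):
        print(fit(W))
E
python3 fit.py; python3 - <<'E'
from h import *
# handle grip/dark high points, pot rim circle
for n in ['scene','side']:
    z=np.load(f'{n}0.npz'); W=cloud(z['d'].astype(float),bot.camera_model(n)).reshape(-1,3)
    g=(W[:,2]>.1)&(W[:,0]>.5)&(W[:,0]<.7)&(W[:,1]>.03)&(W[:,1]<.25)
    Q=W[g]; print(n,len(Q)); print(Q[np.argsort(-Q[:,1])][::25].round(3).tolist())
    g=(W[:,2]>.072)&(W[:,2]<.09)&(np.hypot(W[:,0]-.545,W[:,1]+.05)<.07)
    Q=W[g]; A=np.c_[2*Q[:,:2],np.ones(len(Q))]; s=np.linalg.lstsq(A,(Q[:,:2]**2).sum(1),rcond=None)[0]
    print('pot',s[:2],np.sqrt(s[2]+s[0]**2+s[1]**2),len(Q),Q[:,2].max())
E
```

```text
(array([ 0.59675232, -0.04975127,  0.05923845, -0.02618657]), np.float64(22.632027151027906))
(array([ 0.59805633, -0.04627805,  0.0668407 , -0.0263183 ]), np.float64(25.69135508158858))
(array([ 0.59755624, -0.04878817,  0.0647755 , -0.02558012]), np.float64(24.577151725117513))
scene 372
[[0.613, 0.161, 0.131], [0.614, 0.156, 0.138], [0.618, 0.152, 0.136], [0.621, 0.148, 0.139], [0.627, 0.143, 0.128], [0.624, 0.138, 0.131], [0.624, 0.134, 0.128], [0.621, 0.129, 0.128], [0.627, 0.124, 0.117], [0.625, 0.118, 0.113], [0.63, 0.112, 0.1], [0.623, 0.099, 0.1], [0.62, 0.055, 0.12], [0.625, 0.05, 0.124], [0.626, 0.038, 0.119]]
pot [ 0.57220382 -0.05419514] 0.03652614955434974 339 0.0887243848201883
side 344
[[0.618, 0.155, 0.139], [0.603, 0.145, 0.127], [0.605, 0.14, 0.128], [0.611, 0.136, 0.133], [0.622, 0.131, 0.131], [0.618, 0.127, 0.129], [0.607, 0.122, 0.106], [0.607, 0.117, 0.116], [0.612, 0.113, 0.116], [0.611, 0.108, 0.111], [0.613, 0.104, 0.112], [0.619, 0.053, 0.12], [0.617, 0.047, 0.116], [0.618, 0.039, 0.121]]
pot [ 0.56984603 -0.05681296] 0.0364055345735952 521 0.08824280955334679
```

```bash
python3 - <<'E'
from h import *
from scipy.spatial.transform import Rotation as R
o=bot.get_obs(); q=o['tcp_rot']; M=R.from_quat([q[1],q[2],q[3],q[0]]).as_matrix(); print(M.round(3))
print('tool y yaw',np.arctan2(M[1,1],M[0,1]),o['clock'])
def w(x,y): c,s=np.cos(.064),np.sin(.064); return np.array([.5975+c*x-s*y,-.0485+s*x+c*y])
for n,p in [('pre',(-.135,0)),('contact',(-.1105,0)),('home',(-.0645,0)),('hand pre',(.03,.245)),('hand end',(.03,.196)),('jigx',(.03,.115))]:
    print(n,w(*p).round(4),(w(*p)-o['tcp_pos'][:2]).round(4))
E
```

```text
[[ 0.    -0.264  0.965]
 [-0.     0.965  0.264]
 [-1.    -0.     0.   ]]
tool y yaw 1.8375977276889306 1.2
pre [ 0.4628 -0.0571] [0.298  0.5457]
contact [ 0.4872 -0.0556] [0.3224 0.5473]
home [ 0.5331 -0.0526] [0.3683 0.5502]
hand pre [0.6118 0.1979] [0.447  0.8008]
hand end [0.6149 0.149 ] [0.4501 0.7519]
jigx [0.6201 0.0682] [0.4553 0.6711]
```

Call:
send_rows(series=[0.04,0.07,0,-0.05,100,0.08,0.14,0,-0.1,100,0.12,0.21,0,-0.15,100,0.15,0.28,0,-0.2,100,0.18,0.34,0,-0.203,100,0.21,0.4,0,-0.203,100,0.25,0.46,0,-0.203,100,0.29,0.52,0,-0.203,100])

```text
clock: 2.2
tcp_pos: [0.4053, -0.1625, 0.2232]
tcp_rot: [0.707, -0.023, 0.706, 0.023]
contact_force: [1.3, -0.6, 0.2]
finger_gap: 0.0871
```

Call:
send_rows(series=[0,0.026,0,0,100,0,0.026,-0.05,0,100,0,0.026,-0.1,0,100,0,0.026,-0.12,0,100,0,0.026,-0.12,0,100])

```text
clock: 2.82
tcp_pos: [0.4035, -0.1385, 0.1015]
tcp_rot: [0.705, -0.023, 0.708, 0.023]
contact_force: [0.7, -0.2, 0.5]
finger_gap: 0.087
```

Call:
send_rows(series=[0.027,0.04,0,0,100,0.054,0.081,0,0,100,0.054,0.081,0,0,100,0.054,0.081,-0.03,0,100,0.054,0.081,-0.055,0,100,0.054,0.081,-0.055,0,100])

```text
clock: 3.58
tcp_pos: [0.4575, -0.058, 0.0472]
tcp_rot: [0.706, -0.022, 0.708, 0.022]
contact_force: [0.6, -0.1, 0.8]
finger_gap: 0.087
```

```bash
python3 - <<'E'
from h import *
for n in ['side','wrist']:
    p,d,m=cam(n); cv2.imwrite(f'pics/{n}1.png',p)
E
```

```text
(no output)
```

View pics/side1.png

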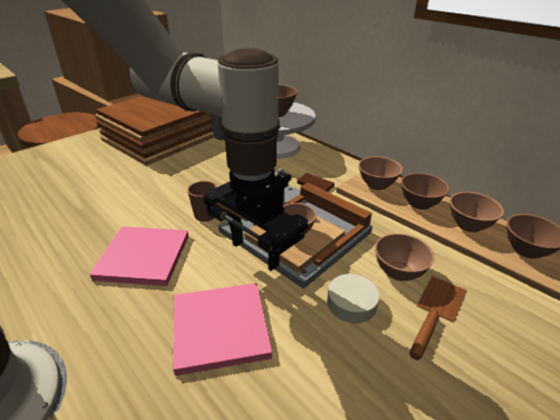

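View pics/wrist1.png

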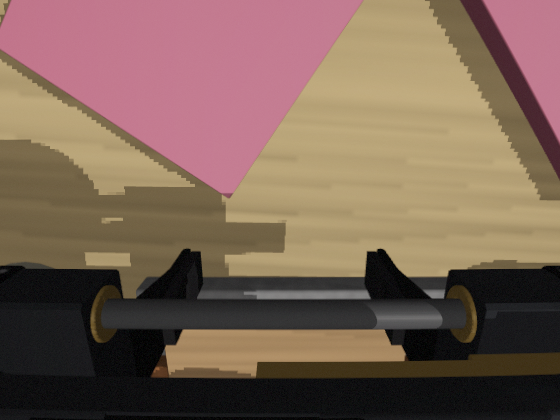

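The side view shows both fingertips at (237,232) and (275,255), just short of the board's front edge. I'll lower them and push along the jig's x.

Call:
send_rows(series=[0,0,-0.019,0,100,0,0,-0.019,0,100,0.01,0.001,-0.019,0,100,0.02,0.001,-0.019,0,100,0.025,0.002,-0.019,0,100,0.03,0.002,-0.019,0,100,0.034,0.002,-0.019,0,100,0.038,0.002,-0.019,0,100])

```text
clock: 4.68
tcp_pos: [0.4906, -0.0563, 0.0276]
tcp_rot: [0.702, -0.023, 0.711, 0.022]
contact_force: [-11.3, 1.7, 10.1]
finger_gap: 0.087
```

```bash
python3 - <<'E'
from h import *
p,d=bot.camera('side'); o=bot.get_obs(); print(o['contact_force'],o['moment'],o['tcp_pos'])
cv2.imwrite('pics/side2.png',cv2.resize(p[140:290,200:390],None,fx=4,fy=4,interpolation=cv2.INTER_CUBIC))
E
```

```text
[-7.68927024  0.13422642  5.32234212] [0.1345328  2.19463992 0.07197686] [ 0.49131978 -0.05627117  0.02767358]
```

View pics/side2.png

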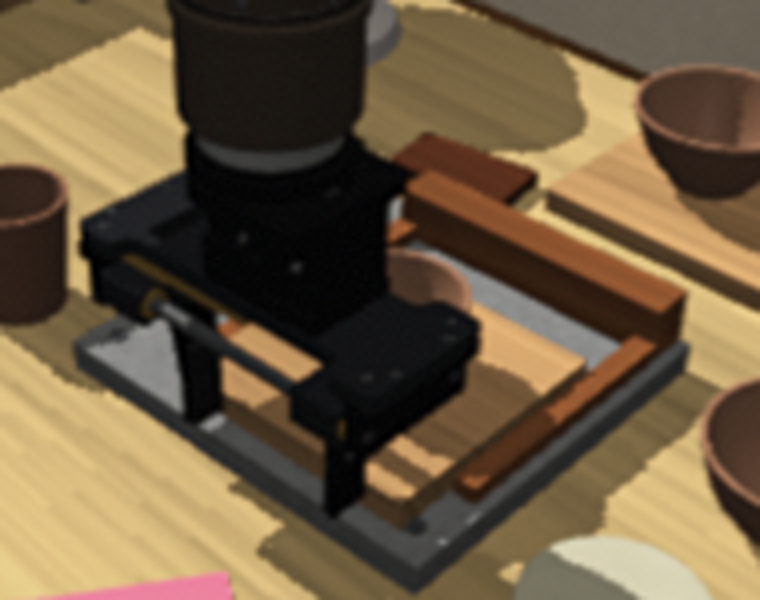

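Both fingers are touching the board's front edge and it has just begun to slide. Bowl upright; continuing.

Call:
send_rows(series=[0.003,0,0,0,100,0.006,0,0,0,100,0.01,0.001,0,0,100,0.014,0.001,0,0,100,0.018,0.001,0,0,100,0.022,0.001,0,0,100,0.026,0.002,0,0,100,0.03,0.002,0,0,100])

```text
clock: 5.72
tcp_pos: [0.5207, -0.0546, 0.0276]
tcp_rot: [0.702, -0.022, 0.711, 0.021]
contact_force: [-9.4, -0.2, 6.8]
finger_gap: 0.0872
```

Call:
send_rows(series=[0.002,0,0,0,100,0.004,0,0,0,100,0.006,0,0,0,100,0.007,0,0,0,100])

```text
clock: 6.22
tcp_pos: [0.5282, -0.0544, 0.0276]
tcp_rot: [0.703, -0.022, 0.711, 0.022]
contact_force: [-8.1, -0.4, 5.8]
finger_gap: 0.0869
```

```bash
python3 - <<'E'
from h import *
p,d=bot.camera('side'); o=bot.get_obs(); print(o['contact_force'],o['moment'],o['tcp_pos'])
cv2.imwrite('pics/side3.png',cv2.resize(p[140:290,200:390],None,fx=4,fy=4,interpolation=cv2.INTER_CUBIC))
E
```

```text
[-7.99435908 -0.33071257  5.19685257] [-0.15313644  2.3471362  -0.05858568] [ 0.52831741 -0.0544398   0.02756623]
```

View pics/side3.png

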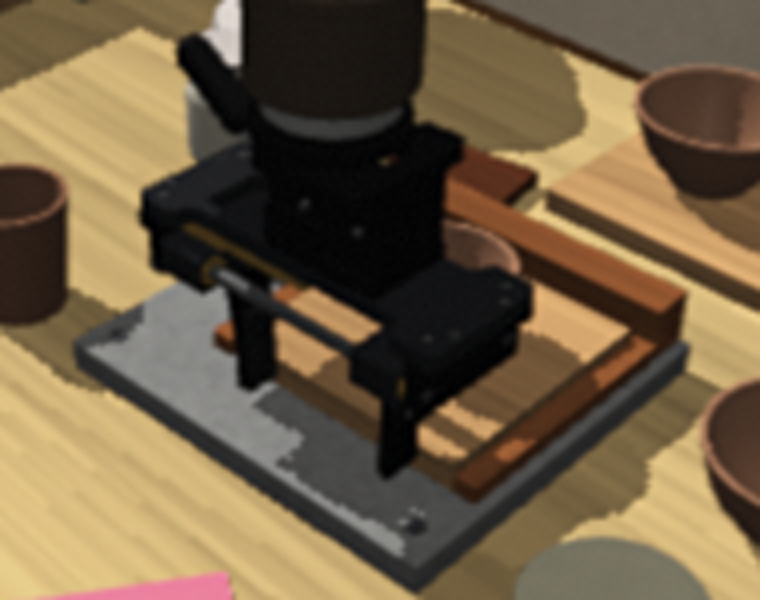

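Call:
send_rows(series=[0.001,0,0,0,100,0.002,0,0,0,100,0.003,0,0,0,100,0.004,0,0,0,100])

```text
clock: 6.78
tcp_pos: [0.532, -0.0544, 0.0275]
tcp_rot: [0.702, -0.022, 0.711, 0.022]
contact_force: [-8.8, -0.4, 6.4]
finger_gap: 0.0871
```

Call:
send_rows(series=[0.001,0,0,0,100,0.002,0,0,0,100,0.003,0,0,0,100])

```text
clock: 7.15
tcp_pos: [0.533, -0.0545, 0.0275]
tcp_rot: [0.701, -0.022, 0.713, 0.022]
contact_force: [-13.1, 1.8, 12.0]
finger_gap: 0.0871
```

Call:
send_rows(series=[0.002,0,0,0,100,0.003,0,0,0,100,0.003,0,0,0,100])

```text
clock: 7.52
tcp_pos: [0.533, -0.0546, 0.0274]
tcp_rot: [0.699, -0.022, 0.715, 0.021]
contact_force: [-17.1, 3.7, 15.5]
finger_gap: 0.0872
```

Stalled at x=0.533 with force rising, which matches the predicted home position. Backing off and raising.

Call:
send_rows(series=[-0.01,0,0,0,100,-0.03,-0.002,0,0,100,-0.03,-0.002,0.04,0,0,-0.03,-0.002,0.1,0,0,-0.03,-0.002,0.15,0,0,-0.03,-0.002,0.18,0,0,-0.03,-0.002,0.18,0,0], newtons=40)

```text
clock: 8.4
tcp_pos: [0.5156, -0.0552, 0.2116]
tcp_rot: [0.709, -0.022, 0.704, 0.023]
contact_force: [-0.4, 0.5, -0.4]
finger_gap: 0.0453
```

```bash
python3 - <<'E'
from h import *
from fit import fit,load
o=bot.get_obs(); print(o['contact_force'],o['tcp_pos'],o['qpos'],o['finger_gap'])
for n in ['scene','side']:
    p,d,m=cam(n); np.savez(f'{n}1.npz',p=p,d=d)
    c=p[180:320,190:370] if n=='scene' else p[140:290,200:390]
    cv2.imwrite(f'pics/c4_{n}.png',cv2.resize(c,None,fx=3,fy=3))
a,b=load(['scene','side'],'1')
a=a[a[:,2]<.06];b=b[b[:,2]<.06]
print(fit(a),fit(b),fit(np.vstack([a,b])))
E
```

```text
[-0.35091696  0.4677309  -0.44032858] [ 0.51556457 -0.0552021   0.21160676] [ 2.06995503e-01  2.08458324e-01 -2.72954757e-01  6.75764620e-04
 -1.08155973e+00 -1.71408349e+00] 0.045267671649409466
(array([ 0.59638419, -0.05039003,  0.04965572,  0.01931424]), np.float64(19.81410528511489)) (array([ 0.59814494, -0.04770124,  0.06528327,  0.02008868]), np.float64(19.368044771175832)) (array([ 0.59754574, -0.04797521,  0.05871982,  0.02025486]), np.float64(20.0687387787325))
```

View pics/c4_side.png

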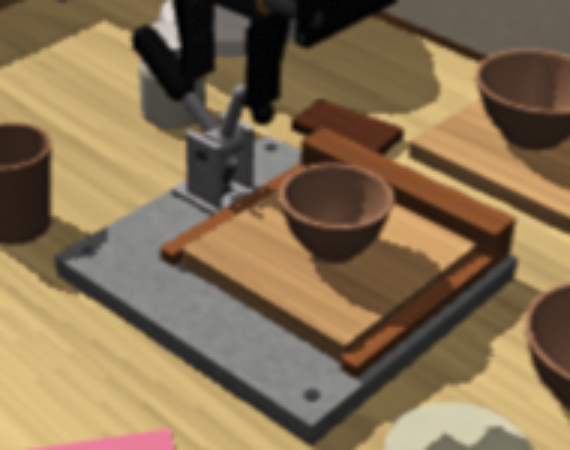

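View pics/c4_scene.png

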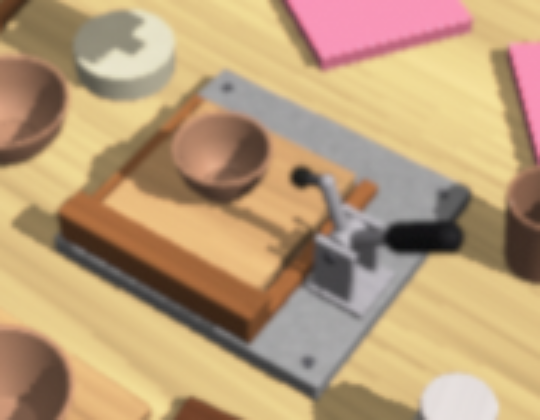

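Call:
send_rows(series=[0.015,0.03,0,0.18,0,0.03,0.07,0,0.36,0,0.04,0.11,0,0.54,0,0.055,0.15,0,0.72,0,0.07,0.19,0,0.9,0,0.08,0.22,0,1.08,0,0.09,0.25,0,1.26,0,0.095,0.27,0,1.44,0])

```text
clock: 9.5
tcp_pos: [0.6082, 0.2157, 0.2057]
tcp_rot: [0.514, -0.484, 0.516, 0.485]
contact_force: [0.3, -1.0, -0.2]
finger_gap: 0.0006
```

Call:
send_rows(series=[0,0.01,0,0.13,0,0,0.01,0,0.13,0])

```text
clock: 9.75
tcp_pos: [0.6079, 0.225, 0.2061]
tcp_rot: [0.483, -0.515, 0.485, 0.516]
contact_force: [0.1, -0.8, 0.5]
finger_gap: 0.0005
```

Call:
send_rows(series=[0.004,0,-0.05,0,0,0.004,0,-0.093,0,0,0.004,0,-0.093,0,0,0.004,-0.025,-0.093,0,0,0.004,-0.035,-0.093,0,0,0.004,-0.035,-0.093,0,0])

```text
clock: 10.5
tcp_pos: [0.6132, 0.1886, 0.1173]
tcp_rot: [-0.485, 0.515, -0.484, -0.515]
contact_force: [-0.2, 0.1, 0.9]
finger_gap: 0.0002
```

```bash
python3 - <<'E'
from h import *
o=bot.get_obs(); print(o['contact_force'],o['tcp_pos'])
for n in ['scene','side']:
    p,d,m=cam(n); 
    c=p[180:320,230:400] if n=='scene' else p[100:250,180:370]
    cv2.imwrite(f'pics/c5_{n}.png',cv2.resize(c,None,fx=3,fy=3))
E
```

```text
[-0.19600684  0.07122395  0.90244777] [0.61324493 0.18855427 0.11731413]
```

View pics/c5_side.png

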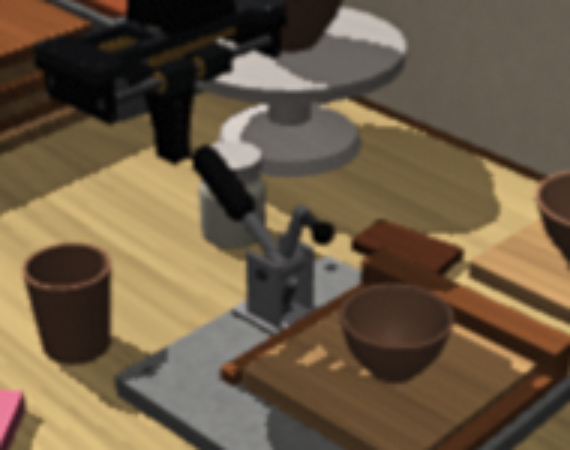

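View pics/c5_scene.png

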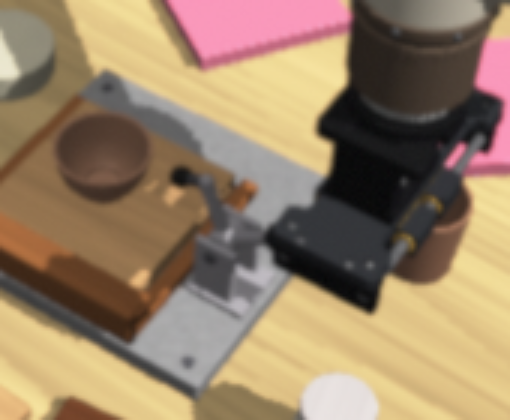

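The finger stands just outside the handle's end, in line with it. I'll follow the arc, starting gently.

Call:
send_rows(series=[0,-0.012,-0.003,0,0,0.001,-0.018,-0.003,0,0,0.001,-0.023,0.001,0,0,0.002,-0.029,0.007,0,0,0.002,-0.036,0.014,0,0,0.002,-0.036,0.014,0,0])

```text
clock: 11.35
tcp_pos: [0.6165, 0.1564, 0.1315]
tcp_rot: [-0.487, 0.516, -0.481, -0.515]
contact_force: [-0.7, 9.2, 2.4]
finger_gap: 0.0004
```

```bash
python3 - <<'E'
from h import *
for n in ['side']:
    p,d,m=cam(n); 
    c=p[100:250,180:370]
    cv2.imwrite(f'pics/c6_{n}.png',cv2.resize(c,None,fx=3,fy=3))
E
```

```text
(no output)
```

View pics/c6_side.png

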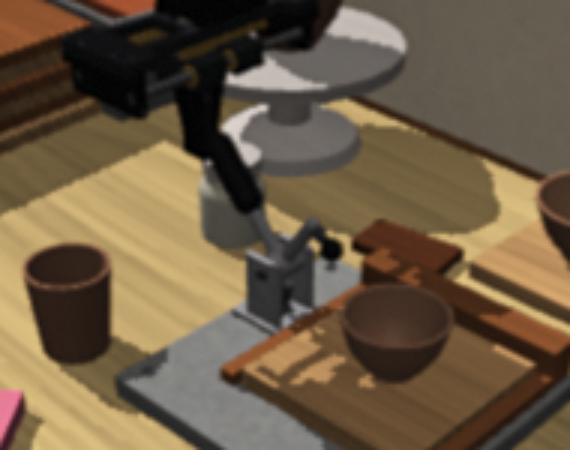

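Call:
send_rows(series=[0.0,-0.008,0.006,0,0,0.001,-0.017,0.011,0,0,0.002,-0.026,0.015,0,0,0.002,-0.035,0.019,0,0,0.003,-0.045,0.022,0,0,0.003,-0.055,0.023,0,0,0.004,-0.064,0.024,0,0,0.004,-0.064,0.024,0,0])

```text
clock: 12.4
tcp_pos: [0.6184, 0.0885, 0.1532]
tcp_rot: [0.484, -0.515, 0.485, 0.515]
contact_force: [-0.4, -0.2, 0.4]
finger_gap: 0.0004
```

```bash
python3 - <<'E'
from h import *
for n in ['side']:
    p,d,m=cam(n); 
    c=p[100:250,180:370]
    cv2.imwrite(f'pics/c7_{n}.png',cv2.resize(c,None,fx=3,fy=3))
E
```

```text
(no output)
```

View pics/c7_side.png

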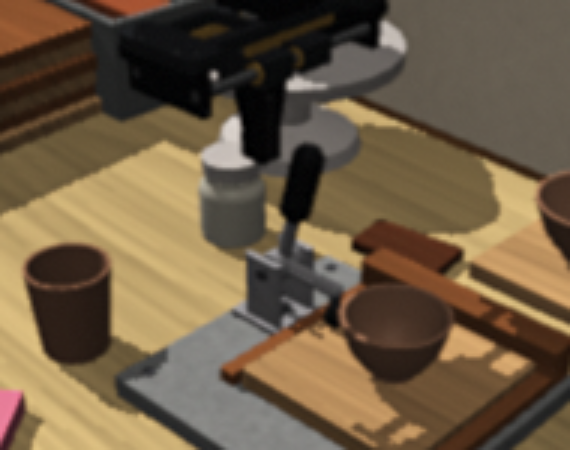

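The clamp has snapped shut with its foot down, and the finger is clear of the handle. Retracting outward and up.

Call:
send_rows(series=[0,0.03,0,0,0,0,0.08,0.02,0,0,0,0.12,0.06,0,0,0,0.15,0.1,0,0,0,0.15,0.13,0,0,0,0.15,0.13,0,0])

```text
clock: 13.2
tcp_pos: [0.6194, 0.2409, 0.2866]
tcp_rot: [-0.486, 0.517, -0.482, -0.515]
contact_force: [-1.1, 0.4, -0.5]
finger_gap: 0.0003
```

```bash
python3 - <<'E'
from h import *
from fit import fit,load
o=bot.get_obs(); print(o['clock'],o['contact_force'],o['tcp_pos'])
fr=[]
for n in ['scene','side']:
    p,d,m=cam(n); np.savez(f'{n}2.npz',p=p,d=d); W=cloud(d.astype(float),m).reshape(-1,3)
    c=p[180:320,190:370] if n=='scene' else p[140:280,190:370]
    fr.append(cv2.resize(c,(400,311)))
    g=(W[:,2]>.072)&(W[:,2]<.09)&(np.hypot(W[:,0]-.617,W[:,1]+.053)<.055)&(W[:,1]<-.01); Q=W[g]
    A=np.c_[2*Q[:,:2],np.ones(len(Q))]; s=np.linalg.lstsq(A,(Q[:,:2]**2).sum(1),rcond=None)[0]
    print('pot',s[:2],np.sqrt(s[2]+s[0]**2+s[1]**2),Q[:,2].max())
    g=(W[:,2]>.13)&(W[:,2]<.19)&(abs(W[:,0]-.62)<.03)&(W[:,1]>0)&(W[:,1]<.12); Q=W[g]; print('handle',len(Q),Q.mean(0),np.linalg.svd(Q-Q.mean(0))[2][0] if len(Q) else '')
    W0=cloud(np.load(f'{n}0.npz')['d'].astype(float),m)
cv2.imwrite('pics/fin.png',np.hstack(fr))
a,b=load(['scene','side'],'2'); a=a[a[:,2]<.06];b=b[b[:,2]<.06]
print(fit(b),fit(np.vstack([a,b])))
E
```

```text
13.2 [-1.14312049  0.35849308 -0.47806859] [0.61942836 0.24093508 0.28656043]
pot [ 0.61854406 -0.05320413] 0.03655615854802187 0.0899843520375524
handle 233 [0.627926   0.05005304 0.15769553] [ 0.07442192  0.35268268 -0.93277881]
pot [ 0.61606667 -0.05581429] 0.036314812703199195 0.08817391974633337
handle 232 [0.61664531 0.03911    0.15666542] [-0.11466366  0.20066528 -0.97292635]
(array([ 0.59783609, -0.04727087,  0.06228664,  0.02015291]), np.float64(19.943009029312368)) (array([ 0.59747179, -0.04823635,  0.06004551,  0.02057066]), np.float64(20.51537382322048))
```

View pics/fin.png

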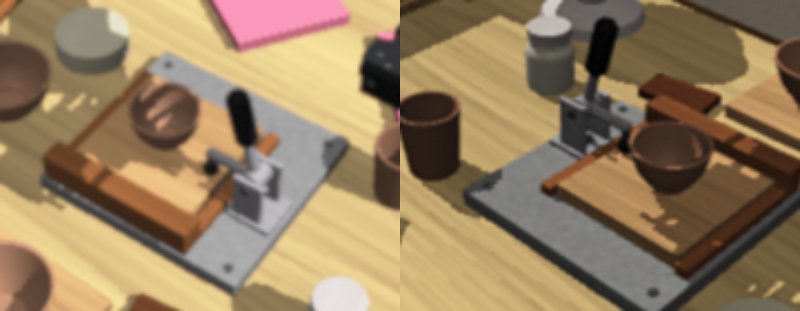

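```bash
python3 -c "
from plant import bot
print(bot.finish_job())"
```

```text
the job is handed in; nothing more can be done
None
```

I pushed the board home along its guides with both open fingertips. Then I flipped the clamp handle over with the shut fingers, backed the arm off and handed the job in at about 13.3 s.

**Board:** it stalled against the back stop with rising force. The depth fit puts its centre at jig x ≈ 20 mm, with home at 20 mm. It showed the same after the clamp shut.

**Clamp:** it was still open when the board reached home. It is now snapped shut with its foot on the board. The handle leans roughly 0.2 to 0.36 rad inward, so the joint is at about 1.15 to 1.3. The two cameras disagree a little on that lean, but both are above the 1.05 limit.

**Small bowl:** upright, about 8 mm from the board's middle.

**Arm:** clear of everything, with the measured force near zero.

**Other things on the bench:** those visible in the final pictures look unmoved, and the arm passed clear of all of them. I checked them by eye only and did not measure their positions.

While pushing the board, the wrist also read an upward force of 5 to 15 N that I did not explain. It vanished when I backed off, and the fits showed nothing out of place.

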